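# Check spray cans in at the code scanner

### The job

Book the three black spray cans in at the scanner: stand one in each of the three printed circles on the plywood tray, wholly inside its circle, with its white code label turned squarely to the grey scanner bar. One can already stands on the tray but is turned wrong and may be out of place. Keep the cans upright, and leave the white bottle, the paint tin and the clear cup where they are.

Things in the scene. Friction and masses are not known exactly. Their poses are not given: they have to be found in the camera images.
- tray: Fixed plywood tray, 12 mm thick, x -120 to 60, y +-150 mm. Origin: on the bench under the middle one of three printed circles (74 mm diameter, 90 mm apart along y). Grey scanner bar on its -x side: x -107 to -67, y +-140 mm, top 102 mm above the bench, one window towards each circle. A label faces the bar when the can's +x points along the tray's -x.
- bay0 (a point): Centre of the printed circle at tray y = -90 mm, on the tray's top (12 mm above the bench). Axes as the tray's.
- bay1 (a point): Centre of the middle printed circle, on the tray's top.
- bay2 (a point): Centre of the printed circle at tray y = +90 mm, on the tray's top.
- can_a: Black spray can, upright: 54 mm diameter, straight to 116 mm, shoulder to 127, grey cap (25 mm wide) to 147 mm; 0.2 kg. White label (38 mm wide, 75 tall) on one side; a white tab on the shoulder and the cap's white-striped nozzle point the same way, seen from above. Origin: underside centre; z up; +x out through the label. Starts on the grey mat. Any can may go in any circle.
- can_b: Black spray can, upright: 54 mm diameter, straight to 116 mm, shoulder to 127, grey cap (25 mm wide) to 147 mm; 0.2 kg. White label (38 mm wide, 75 tall) on one side; a white tab on the shoulder and the cap's white-striped nozzle point the same way, seen from above. Origin: underside centre; z up; +x out through the label. Starts on the grey mat.
- can_c: Black spray can, upright: 54 mm diameter, straight to 116 mm, shoulder to 127, grey cap (25 mm wide) to 147 mm; 0.2 kg. White label (38 mm wide, 75 tall) on one side; a white tab on the shoulder and the cap's white-striped nozzle point the same way, seen from above. Origin: underside centre; z up; +x out through the label. Starts on the tray, somewhere along the row.
- can_a_label (a point): Middle of can_a's label, on the can's side, 62 mm above its underside.
- can_b_label (a point): Middle of can_b's label, on the can's side, 62 mm above its underside.
- can_c_label (a point): Middle of can_c's label, on the can's side, 62 mm above its underside.
- mat: Fixed grey laminate mat, 220 x 220 mm, 4 mm thick, on the bench beside the tray. Origin: centre of its underside. Two cans, the bottle and the tin stand on it in a 2 x 2 cluster about 130 mm apart, in any order.
- bottle: Bystander: plain white plastic bottle with grey cap, no label, 64 mm diameter, 185 mm tall. Origin: centre of the underside.
- tin: Bystander: plain steel paint tin, 88 mm diameter, 92 mm tall. Origin: centre of the underside.
- cup: Bystander: clear open mixing cup, 76 mm diameter at the rim, 90 mm tall, on the bench on the side of the tray away from the bar. Origin: centre of the underside.
Things that resemble listed ones, but are neither listed nor needed, are in the scene too. Leave any pink, purple or yellow look-alike of the can_a alone.

How it is judged:
By the outcome, as a careful person would: the job done as asked, in the order asked, and still so for the second after the job is handed in, with the robot touching nothing.
It also fails if it takes over 72 s, if anything falls off the work surface, if the arm or the gripper's body presses on something with over 40 N, if the wrist force passes 120 N, or if a joint passes its speed limit or range.

### The arm

A 6-joint arm with a two-finger parallel gripper is mounted at the origin on the work surface. World frame = base frame: x ahead of the robot, y to its left, z up, the work surface at z = 0. Lengths are in m, angles in rad, forces in N, time in s.
With the tool pointing down it reaches from about 0.35 to 0.975 m from the base axis. Payload 4.9 kg.
Tool frame: the origin (TCP) lies between the finger pads; the fingertips stand 14 mm ahead of it and the grasp point (between the pads) lies 5 mm behind it (manip.tcp_to_tips is the distance from the TCP to the fingertips, in m); z points along the fingers, y is the line along which they close (so a half turn about z gives the same grasp; the last joint's range is limited). The gripper opens to 85 mm and grips with 20 to 120 N. Pads are 22 mm wide; open, the fingers measure 114 mm over their backs; the gripper's body (76 mm by 85 mm) begins 54 mm behind the grasp point. The pads swing forward as they close: fully open they stand 13 mm farther back than shut.
Start: joints at [1.181, 0.053, 1.613, -0, 1.476, -0.119], TCP at [0.167, 0.602, 0.245] pointing down, gripper open.
Joint ranges: [-3.01, 3.01], [-1.01, 2.22], [0.06, 2.58], [-1.02, 4.17], [0.09, 2.62], [-3.14, 3.14]. Speed limits (rad/s): [2.57, 2.57, 3.14, 3.14, 3.14, 3.14].

### API

Orientations are given as a unit quaternion [w, x, y, z].
In Python, from plant import manip gives the robot as it stands.
- The arm moves only by the tool servo_tool, never from a script. Its argument "moves" is a list that holds one entry, the list of rows, each a list of 7 numbers: the shift along the tool's x, y, z in mm, then the turn, a rotation vector about the tool's x, y, z in degrees, then the finger opening in mm, from 0 to 85.4. In form: [[[x, y, z, ax, ay, az, fingers], ...]]. A call has 1 to 12 rows; each row shifts and turns the commanded pose from where the row before left it, along the tool's axes as they then stand; what a row does not reach is not made up. A row lasts 1/8 s, in which the tool goes at most 62.5 mm and 10.7 degrees, less where a joint would pass 70% of its speed; a pose out of reach is approached as far as the arm can. A call with a gripper value outside its range is refused whole. The fingers move at their own pace and stop on an object; the grip force is fixed at half the most. Time passes only in rows, so rows that do not move let the fingers close. It gives the time, the measured TCP pose, the force, the opening and the grip force at its end, in the units of the state.
- manip.state(): the state, without advancing time (a new reading comes with each control period).
- manip.grab_frame(name): name is "scene" or "top" or "wrist"; returns a dict with "image" (480x640x3 uint8, blue, green, red), "mtx" (3x3 intrinsics, pixels), "eye" and "rotation" of the camera in the world. Camera axes: x right, y down, z forward; pixel columns grow to the right and rows downward; lengths in m; the calibration is good to about 2 mm. A picture is of the moment at which its call begins. There is no depth.
- manip.job_done(): hands the job in; it is judged then, once.
The state is a dict: "time": time; "joint_pos": joint angles; "joint_vel": joint speeds; "joint_efforts": joint torques, N m; "tool_pos": TCP position; "tool_rot": TCP orientation; "contact_force": force on the tool from outside, world axes, zero at the start; "ft_torque": the same for the moment, N m; "gripper_width": opening from 0.0 (shut) to 1.0 (fully open); "grasp_force": force on a finger pad.
Only numpy, scipy, OpenCV 4.12 (cv2) and the standard library are available. Lean on these libraries where they do the work, as an engineer would, in place of code of your own. Each camera call takes 0.05 s, during which the arm holds its last target. There are 200 camera calls.

## Working session

There is one attempt and no reset: what is moved stays moved. The work goes in short steps, Python scripts to look and compute and a tool call to move; the robot and the scene stay as the last step left them, time stands still between calls to the robot, and variables do not carry over. Pictures are saved under pics/ and viewed, at most 10 in all, crops included, and the job is handed in when it is done.

Besides the shell and the picture viewer there is one more tool, called in YAML: its name, and indented under it one key for each argument. servo_tool: Moves the arm, as the interface text tells. Its arguments: {"type":"object","properties":{"moves":{"type":"array"}},"required":["moves"]}

```bash
ls; mkdir -p pics; python3 - <<'E'
from plant import manip
import cv2
for n in("scene","top","wrist"):
    f=manip.grab_frame(n); cv2.imwrite(f"pics/{n}0.png",f["image"]); print(n,f["eye"],f["rotation"],f["mtx"])
print(manip.state(), manip.tcp_to_tips)
E
```

```text
pics
scene [ 0.96515112 -0.20986355  0.7999469 ] [-0.25975678  0.80596633  0.50519676 -0.16649601] [[526.06924045   0.         322.90696348]
 [  0.         526.06924045 242.08387585]
 [  0.           0.           1.        ]]
top [0.32909661 0.01273015 0.98283618] [-0.05498052  0.70509635 -0.70306748  0.07424547] [[583.99699317   0.         318.03292395]
 [  0.         583.99699317 239.78482972]
 [  0.           0.           1.        ]]
wrist [0.08993153 0.62312083 0.37215649] [0.12409579 0.78616217 0.59813733 0.09370702] [[351.4309476    0.         318.45234029]
 [  0.         351.4309476  240.86795689]
 [  0.           0.           1.        ]]
{'time': 0.15, 'joint_pos': array([ 1.18099621e+00,  5.32106067e-02,  1.61396623e+00,  2.59470434e-05,
        1.47597753e+00, -1.18990239e-01]), 'joint_vel': array([-1.23467354e-03, -3.17658057e-03, -4.81720999e-03,  1.12475230e-04,
       -7.28923158e-05,  6.73303507e-04]), 'joint_efforts': array([ 7.19849686e-04, -3.94239986e+01, -3.70722985e+01, -9.16914450e-05,
        4.59436866e-03, -1.30107475e-05]), 'tool_pos': array([0.16700899, 0.60180408, 0.24434945]), 'tool_rot': array([-2.09009486e-04,  1.34992738e-01,  9.90846280e-01, -7.52476770e-04]), 'contact_force': array([-0.08655866, -0.60308403,  0.02127755]), 'ft_torque': array([-0.00881361,  0.00886806, -0.03126822]), 'grasp_force': 0.0, 'gripper_width': 1.003601443001232} 0.014
```

View pics/top0.png

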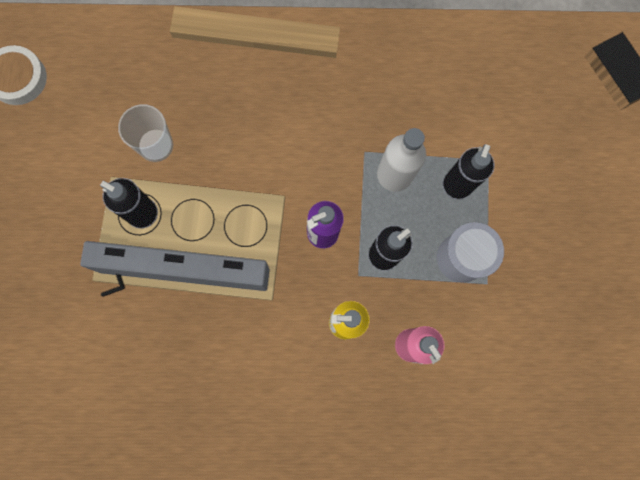

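View pics/scene0.png

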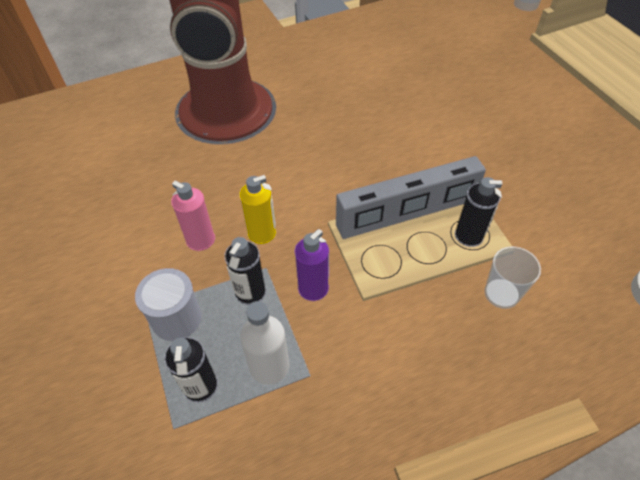

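The top view shows the tray at upper left, with circles near (138,214), (192,220) and (245,226) and the bar below them. can_c stands at about (130,205). The mat cans are at about (390,248) and (468,175), the bottle at (400,165) and the tin at (475,250). The scene view shows the same cans: c at (475,212), and the mat cans at (245,270) and (190,370). Next I'll zoom in on the cans.

```bash
cat > h.py <<'E'
import numpy as np, cv2
from scipy.spatial.transform import Rotation as Rn
class Cam:
    def __init__(s,f):
        s.im=f["image"];s.K=f["mtx"];s.c=np.array(f["eye"]);q=np.array(f["rotation"])
        s.R=Rn.from_quat(np.r_[q[1:],q[0]]).as_matrix()
    def dirs(s,p):
        p=np.atleast_2d(p).astype(float);d=np.c_[p,np.ones(len(p))]@np.linalg.inv(s.K).T@s.R.T
        return d
    def plane(s,p,z):
        d=s.dirs(p);return s.c+d*((z-s.c[2])/d[:,2])[:,None]
    def proj(s,P):
        q=(np.atleast_2d(P)-s.c)@s.R@s.K.T;return q[:,:2]/q[:,2:]
def tri(cams,ps):
    A=np.zeros((3,3));b=np.zeros(3)
    for c,p in zip(cams,ps):
        d=c.dirs(p)[0];d/=np.linalg.norm(d);M=np.eye(3)-np.outer(d,d);A+=M;b+=M@c.c
    return np.linalg.solve(A,b)
def montage(items,fn,n=3,s=260):
    out=[]
    for im,(u,v,w) in items:
        c=cv2.resize(im[v-w:v+w,u-w:u+w],(s,s),interpolation=cv2.INTER_CUBIC)
        for k in range(0,2*w,10):
            t=int(k*s/(2*w));cv2.line(c,(t,0),(t,4 if (k//10)%2 else 9),(0,255,255),1);cv2.line(c,(0,t),(4 if (k//10)%2 else 9,t),(0,255,255),1)
        cv2.putText(c,f"{u-w},{v-w} +{2*w}",(60,s-6),0,.45,(0,255,255),1);out.append(c)
    cv2.imwrite(fn,np.vstack([np.hstack(out[i:i+n]) for i in range(0,len(out),n)]))
E
python3 - <<'E'
from h import *
from plant import manip
T=Cam(manip.grab_frame("top"));S=Cam(manip.grab_frame("scene"))
montage([(T.im,(125,200,30)),(T.im,(392,245,30)),(T.im,(470,170,30)),(S.im,(478,205,30)),(S.im,(245,265,35)),(S.im,(190,370,35))],"pics/m1.png")
# circles + tray corners on the bench
g=cv2.cvtColor(T.im,cv2.COLOR_BGR2GRAY)
m=((g<95)*255).astype(np.uint8)
cs,_=cv2.findContours(m,cv2.RETR_CCOMP,cv2.CHAIN_APPROX_NONE)
for c in cs:
    if len(c)>60:
        e=cv2.fitEllipse(c)
        if 30<e[1][0]<60 and 30<e[1][1]<60 and 90<e[0][0]<280: print(e, T.plane(e[0],.012))
print("nadir",T.proj([T.c[0],T.c[1],0]))
W=np.array([[138,214],[192,220],[245,226]]);print(T.plane(W,.012).round(4))
E
```

```text
((194.11264038085938, 218.7302703857422), (42.12242126464844, 47.126094818115234), 67.75728607177734) [[0.54396818 0.19602839 0.012     ]]
((139.11618041992188, 214.0804443359375), (40.29312515258789, 42.94081115722656), 70.9596176147461) [[0.55141664 0.28880229 0.012     ]]
((130.92208862304688, 203.77969360351562), (36.4398307800293, 57.77053451538086), 128.8802032470703) [[0.56922501 0.3035787  0.012     ]]
nadir [[301.75922048 347.87794302]]
[[0.5515 0.2907 0.012 ]
 [0.5417 0.1995 0.012 ]
 [0.5319 0.1099 0.012 ]]
```

View pics/m1.png

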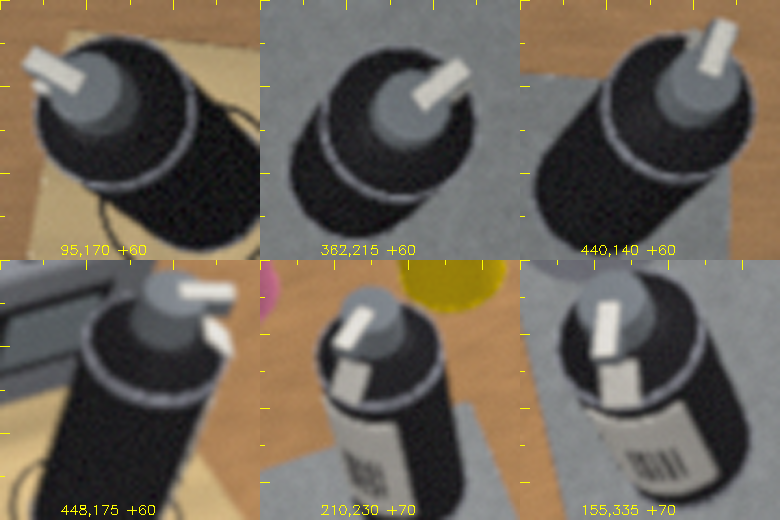

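The montage resolves each cap disc, white nozzle stripe and tab. Cap tops in the top view are at about c (114.6,190.3), near-tray mat can (396.6,239.2) and far mat can (481.5,159.6). In the scene view they are at (488.4,182.4), (240.2,244) and (179.8,345.8). Next I'll triangulate these and fit the circles.

```bash
cat > meas.py <<'E'
from h import *
from scipy.optimize import least_squares
def white(C,u,v,r=14):
    m=np.zeros(C.im.shape[:2],np.uint8);hs=C.im.astype(int)
    w=((hs.min(2)>165)&(hs.max(2)-hs.min(2)<35));m[v-r:v+r,u-r:u+r]=w[v-r:v+r,u-r:u+r]*255
    n,l,st,ce=cv2.connectedComponentsWithStats(m);out=[]
    for i in range(1,n):
        if st[i,4]>=20:
            b=cv2.boxPoints(cv2.minAreaRect(np.argwhere(l==i)[:,::-1].astype(np.float32)))
            e=[(b[k]+b[(k+1)%4])/2 for k in range(4)]
            if np.linalg.norm(e[0]-e[2])<np.linalg.norm(e[1]-e[3]): e=e[1::2]
            else: e=e[0::2]
            out.append((st[i,4],np.array(e)))
    return out
def circ(C,c0):
    g=cv2.cvtColor(C.im,cv2.COLOR_BGR2GRAY);bh=cv2.morphologyEx(g,cv2.MORPH_BLACKHAT,np.ones((7,7),np.uint8))
    p=np.argwhere(bh>35)[:,::-1];P=C.plane(p,.012)[:,:2];c=np.array(c0)
    for t in (.012,.006,.004,.003):
        d=np.linalg.norm(P-c,axis=1);Q=P[abs(d-.0365)<t]
        c=least_squares(lambda x:np.linalg.norm(Q-x,axis=1)-.0365,c,loss="soft_l1",f_scale=.001).x
    return c,len(Q)
E
python3 - <<'E'
from meas import *
from plant import manip
T=Cam(manip.grab_frame("top"));S=Cam(manip.grab_frame("scene"))
for n,C in(("T",T),("S",S)):
    for c0 in((.5515,.2907),(.5417,.1995),(.5319,.1099)): print(n,*circ(C,c0))
for n,pt,ps,z in(("c",(114.6,190.3),(488.4,182.4),.159),("m1",(396.6,239.2),(240.2,244),.151),("m2",(481.5,159.6),(179.8,345.8),.151)):
    print(n,"tri",tri([T,S],[pt,ps]).round(4),T.plane(pt,z).round(4),S.plane(ps,z).round(4))
    for k,C,p in(("T",T,pt),("S",S,ps)):
        for a,e in white(C,int(p[0]),int(p[1])):
            P=C.plane(e,z); ctr=C.plane(p,z)[0]
            if np.linalg.norm(P[0]-ctr)>np.linalg.norm(P[1]-ctr): P=P[::-1]
            d=P[1]-P[0];print("  ",k,a,e.round(1).tolist(),"len",np.linalg.norm(d).round(3),"yaw",np.degrees(np.arctan2(d[1],d[0])).round(1))
# bystanders look-alikes rough
E
```

```text
T [0.55268421 0.28897329] 180
T [0.54276178 0.1990741 ] 242
T [0.5334131  0.10942546] 245
S [0.5503025  0.28942149] 100
S [0.54163943 0.19923879] 199
S [0.53201367 0.10987406] 212
c tri [0.5535 0.2852 0.157 ] [[0.5527 0.2841 0.159 ]] [[0.5548 0.2841 0.159 ]]
   T 55 [[101.5, 183.0], [112.69999694824219, 188.60000610351562]] len 0.019 yaw 63.6
   S 48 [[501.0, 181.5], [489.0, 181.5]] len 0.02 yaw 64.0
   S 25 [[495.0, 189.0], [500.5, 194.5]] len 0.014 yaw 3.3
m1 tri [ 0.4854 -0.1241  0.1481] [[ 0.4846 -0.1244  0.151 ]] [[ 0.4878 -0.1238  0.151 ]]
   T 56 [[408.20001220703125, 230.0], [398.20001220703125, 238.0]] len 0.019 yaw -51.3
   S 56 [[238.5, 242.6999969482422], [231.39999389648438, 252.60000610351562]] len 0.02 yaw -51.7
m2 tri [ 0.608  -0.2558  0.1474] [[ 0.6067 -0.2551  0.151 ]] [[ 0.6101 -0.2552  0.151 ]]
   T 48 [[487.3999938964844, 145.1999969482422], [483.1000061035156, 156.0]] len 0.019 yaw -23.5
   S 77 [[178.0, 346.0], [178.0, 358.0]] len 0.017 yaw -16.5
```

```bash
cat > go.py <<'E'
import sys; from h import *
from plant import manip
x,y,z,yaw=map(float,sys.argv[1:5]); s=manip.state(); q=s["tool_rot"]
R=Rn.from_quat(np.r_[q[1:],q[0]]).as_matrix(); cur=np.degrees(np.arctan2(R[1,1],R[0,1]))
print("t",round(s["time"],2),"pos",np.round(s["tool_pos"],4),"yaw_y",cur.round(2),"tilt",np.round(R[:2,2],3),"F",np.round(s["contact_force"],1),"grip",round(s["grasp_force"],1),round(s["gripper_width"],3),"q6",np.degrees(s["joint_pos"][5]).round(1))
a=np.radians(yaw);Yt=np.array([np.cos(a),np.sin(a),0]);Rt=np.c_[np.cross(Yt,[0,0,-1]),Yt,[0,0,-1]]
d=np.array([x,y,z])-s["tool_pos"]
print("shift mm in present tool axes",(R.T@d*1e3).round(1),"| turn deg",np.degrees(Rn.from_matrix(R.T@Rt).as_rotvec()).round(1),"| shift after turn",(Rt.T@d*1e3).round(1))
E
python3 go.py .5537 .2848 .28 -26.2
```

```text
t 0.35 pos [0.1671 0.6021 0.245 ] yaw_y 74.49 tilt [-0. -0.] F [-0.1 -0.2 -0.7] grip 0.0 0.998 q6 -6.8
shift mm in present tool axes [-457.4 -202.3  -34.9] | turn deg [ -0.    0.  100.7] | shift after turn [-114.   486.9  -35. ]
```

servo_tool:
  moves:
    - [[-45.7,-20.2,-3.5,0,0,0,85],[-45.7,-20.2,-3.5,0,0,0,85],[-45.7,-20.2,-3.5,0,0,0,85],[-45.7,-20.2,-3.5,0,0,0,85],[-45.7,-20.2,-3.5,0,0,0,85],[-45.7,-20.2,-3.5,0,0,0,85],[-45.7,-20.2,-3.5,0,0,0,85],[-45.7,-20.2,-3.5,0,0,0,85],[-45.7,-20.2,-3.5,0,0,0,85],[-45.7,-20.2,-3.5,0,0,0,85]]

```text
time: 1.6
tool_pos: [0.5546, 0.2841, 0.2805]
tool_rot: [0.0, 0.135, 0.991, 0.0]
contact_force: [-0.1, 0.2, 0.1]
gripper_width: 0.996
grasp_force: 0.0
```

servo_tool:
  moves:
    - [[0,0,0,0,0,10.1,85],[0,0,0,0,0,10.1,85],[0,0,0,0,0,10.1,85],[0,0,0,0,0,10.1,85],[0,0,0,0,0,10.1,85],[0,0,0,0,0,10.1,85],[0,0,0,0,0,10.1,85],[0,0,0,0,0,10.1,85],[0,0,0,0,0,10.1,85],[0,0,0,0,0,10,85],[0,0,0,0,0,0,85],[0,0,0,0,0,0,85]]

```text
time: 3.1
tool_pos: [0.5535, 0.2853, 0.2803]
tool_rot: [-0.0, 0.849, 0.528, -0.0]
contact_force: [0.4, -0.7, -0.3]
gripper_width: 0.994
grasp_force: 0.0
```

```bash
python3 go.py .5537 .2848 .111 -26.2; python3 - <<'E'
from meas import *
from plant import manip
W=Cam(manip.grab_frame("wrist"));T=Cam(manip.grab_frame("top"))
print(W.proj([[.5537,.2848,.159],[.54,.2572,.159],[.5537,.2848,.012],[.5515,.2892,.012]]).round(0))
cv2.imwrite("pics/wrist1.png",W.im)
E
```

```text
t 3.1 pos [0.5535 0.2853 0.2803] yaw_y -26.28 tilt [-0.  0.] F [ 0.4 -0.7 -0.3] grip 0.0 0.994 q6 46.7
shift mm in present tool axes [ -0.4   0.4 169.3] | turn deg [-0.   0.  -0.1] | shift after turn [ -0.4   0.4 169.3]
[[320. 239.]
 [320. 277.]
 [320. 200.]
 [317. 197.]]
```

View pics/wrist1.png

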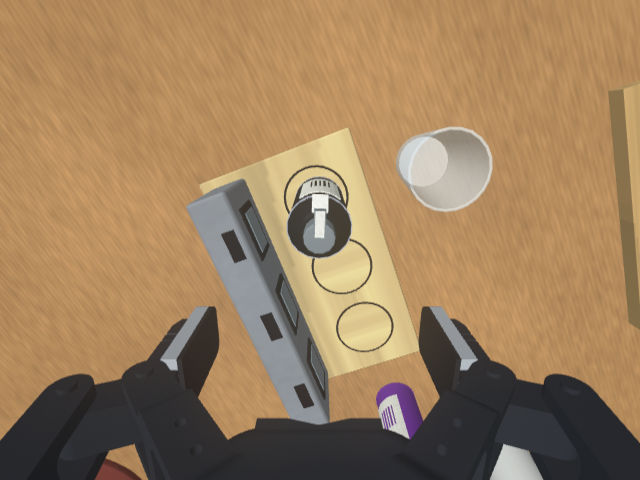

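The wrist view shows can_c centred, with its cap at (319,235) and the nozzle pointing straight up the image along tool x, as planned. I'll descend and grip.

servo_tool:
  moves:
    - [[0,0,40,0,0,0,85],[0,0,40,0,0,0,85],[0,0,40,0,0,0,85],[0,0,30,0,0,0,85],[0,0,19,0,0,0,85],[0,0,0,0,0,0,85],[0,0,0,0,0,0,40],[0,0,0,0,0,0,40],[0,0,0,0,0,0,40],[0,0,0,0,0,0,40],[0,0,0,0,0,0,40],[0,0,0,0,0,0,40]]

```text
time: 4.7
tool_pos: [0.5549, 0.286, 0.1139]
tool_rot: [0.0, 0.85, 0.527, 0.002]
contact_force: [-0.7, 0.2, 6.1]
gripper_width: 0.61
grasp_force: 63.5
```

```bash
python3 go.py .5515 .2892 .111 84
```

```text
t 4.7 pos [0.5549 0.286  0.1139] yaw_y -26.41 tilt [0.004 0.002] F [-0.7  0.2  6.1] grip 63.5 0.61 q6 46.8
shift mm in present tool axes [ 1.3 -4.4  2.8] | turn deg [   0.3    0.  -110.4] | shift after turn [3.7 2.8 2.9]
```

servo_tool:
  moves:
    - [[0,0,-20,0,0,0,40],[0,0,-20,0,0,-10,40],[0,0,0,0,0,-10,40],[0,0,0,0,0,-10,40],[0,0,0,0,0,-10,40],[0,0,0,0,0,-10,40],[0,0,0,0,0,-10,40],[0,0,0,0,0,-10,40],[0,0,0,0,0,-10,40],[0,0,0,0,0,-10,40],[0,0,0,0,0,-10,40],[0,0,0,0,0,-10.4,40]]

```text
time: 6.2
tool_pos: [0.5532, 0.2851, 0.1517]
tool_rot: [-0.0, 0.05, 0.999, -0.0]
contact_force: [0.2, -0.3, -2.9]
gripper_width: 0.612
grasp_force: 63.4
```

servo_tool:
  moves:
    - [[0,0,0,0,0,0,40],[0,0,0,0,0,0,40]]

```text
time: 6.45
tool_pos: [0.5534, 0.2852, 0.1515]
tool_rot: [-0.0, 0.054, 0.999, -0.0]
contact_force: [1.3, -0.1, -2.1]
gripper_width: 0.612
grasp_force: 63.3
```

```bash
python3 go.py .5515 .2892 .1135 84
python3 - <<'E'
from meas import *
from plant import manip
W=Cam(manip.grab_frame("wrist"));cv2.imwrite("pics/wrist2.png",W.im[100:,100:540])
E
```

```text
t 6.45 pos [0.5534 0.2852 0.1515] yaw_y 83.84 tilt [-0. -0.] F [ 1.3 -0.1 -2.1] grip 63.3 0.612 q6 -63.4
shift mm in present tool axes [ 2.3  3.7 38. ] | turn deg [-0.  -0.  -0.2] | shift after turn [ 2.3  3.7 38. ]
```

View pics/wrist2.png

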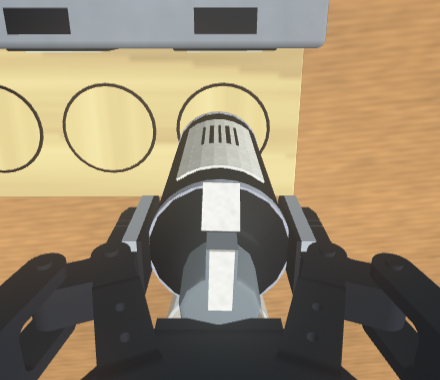

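The wrist view shows the can held between the pads with its label and nozzle pointing straight at the bar. The bay2 circle is at crop pixel (223,127), under the can. I'll lower it and release.

servo_tool:
  moves:
    - [[2.3,3.7,10,0,0,-0.2,40],[0,0,15,0,0,0,40],[0,0,8,0,0,0,40],[0,0,4.5,0,0,0,40],[0,0,0,0,0,0,40],[0,0,0,0,0,0,70],[0,0,0,0,0,0,70],[0,0,0,0,0,0,70],[0,0,-10,0,0,0,70],[0,0,-30,0,0,0,70],[0,0,-60,0,0,0,85],[0,0,-60,0,0,0,85]]

```text
time: 8.0
tool_pos: [0.5513, 0.2891, 0.2759]
tool_rot: [-0.0, 0.051, 0.999, 0.0]
contact_force: [1.7, 0.6, -0.2]
gripper_width: 0.998
grasp_force: 0.0
```

```bash
python3 go.py .4857 -.1241 .28 38.5
```

```text
t 8.0 pos [0.5513 0.2891 0.2759] yaw_y 84.19 tilt [0. 0.] F [ 1.7  0.6 -0.2] grip 0.0 0.998 q6 -63.4
shift mm in present tool axes [  23.4 -417.8   -4.1] | turn deg [ 0.  -0.  45.7] | shift after turn [-282.6 -308.6   -4.1]
```

servo_tool:
  moves:
    - [[2.9,-52.2,0,0,0,0,85],[2.9,-52.2,0,0,0,0,85],[2.9,-52.2,0,0,0,0,85],[2.9,-52.2,0,0,0,0,85],[2.9,-52.2,0,0,0,0,85],[2.9,-52.2,0,0,0,0,85],[2.9,-52.2,0,0,0,0,85],[2.9,-52.2,0,0,0,0,85]]

```text
time: 9.0
tool_pos: [0.4858, -0.1255, 0.275]
tool_rot: [0.001, 0.051, 0.999, -0.0]
contact_force: [1.1, -0.2, 0.1]
gripper_width: 0.996
grasp_force: 0.0
```

servo_tool:
  moves:
    - [[0,0,0,0,0,9.1,85],[0,0,0,0,0,9.1,85],[0,0,0,0,0,9.1,85],[0,0,0,0,0,9.1,85],[0,0,0,0,0,9.2,85],[0,0,0,0,0,0,85],[0,0,0,0,0,0,85]]

```text
time: 9.88
tool_pos: [0.4862, -0.1238, 0.2743]
tool_rot: [0.0, 0.433, 0.902, 0.0]
contact_force: [-1.1, 0.1, 0.5]
gripper_width: 0.993
grasp_force: 0.0
```

```bash
python3 go.py .4857 -.1241 .1035 38.5
python3 - <<'E'
from meas import *
from plant import manip
W=Cam(manip.grab_frame("wrist"))
P=[[.4857,-.1241,.151],[.608,-.2555,.151]];print(W.proj(P).round(1))
cv2.imwrite("pics/wrist3.png",W.im)
p=W.proj(P)[0]
for a,e in white(W,int(p[0]),int(p[1]),40):
    d=np.diff(W.plane(e,.151),axis=0)[0];print(a,e.round(1).tolist(),np.linalg.norm(d).round(3),np.degrees(np.arctan2(d[1],d[0])).round(1))
E
```

```text
t 9.88 pos [ 0.4862 -0.1238  0.2743] yaw_y 38.71 tilt [ 0.001 -0.   ] F [-1.1  0.1  0.5] grip 0.0 0.993 q6 -61.5
shift mm in present tool axes [  0.2  -0.6 170.8] | turn deg [0.  0.  0.2] | shift after turn [ 1.000e-01 -6.000e-01  1.708e+02]
[[318.5 238.8]
 [333.  427. ]]
23 [[349.70001220703125, 224.1999969482422], [344.5, 242.1999969482422]] 0.014 -65.2
273 [[316.0, 239.0], [316.0, 265.0]] 0.021 -51.4
```

View pics/wrist3.png

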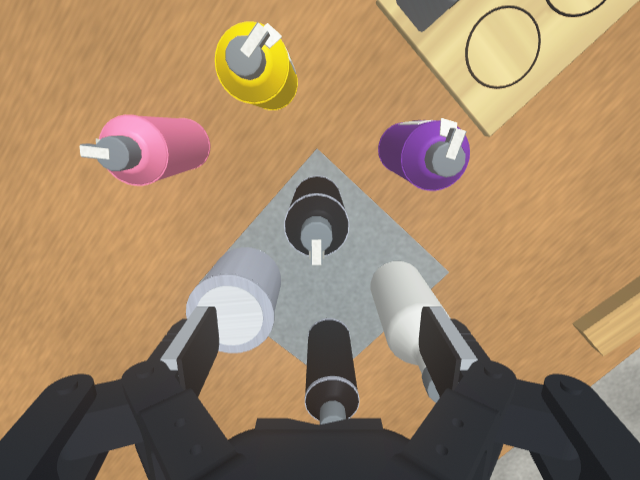

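The wrist view shows the mat can centred, with its cap at (316,235) and the nozzle straight down the image at yaw -51.4°. The tin and bottle are clear of the fingers, so I'll descend and grip.

servo_tool:
  moves:
    - [[0,0,40,0,0,0,85],[0,0,40,0,0,0,85],[0,0,40,0,0,0,85],[0,0,30,0,0,0,85],[0,0,20,0,0,0,85],[0,0,0,0,0,0,85],[0,0,0,0,0,0,40],[0,0,0,0,0,0,40],[0,0,0,0,0,0,40],[0,0,0,0,0,0,40],[0,0,0,0,0,0,40],[0,0,0,0,0,0,40]]

```text
time: 11.42
tool_pos: [0.4873, -0.1246, 0.1059]
tool_rot: [0.002, 0.434, 0.901, -0.0]
contact_force: [-1.3, 0.3, 6.2]
gripper_width: 0.613
grasp_force: 63.1
```

servo_tool:
  moves:
    - [[0,0,-20,0,0,0,40],[0,0,-50,0,0,0,40],[0,0,-60,0,0,0,40],[0,0,-60,0,0,0,40],[0,0,0,0,0,0,40],[0,0,0,0,0,0,40]]

```text
time: 12.18
tool_pos: [0.4858, -0.1236, 0.2929]
tool_rot: [-0.001, 0.434, 0.901, 0.0]
contact_force: [-0.2, -1.1, -2.4]
gripper_width: 0.614
grasp_force: 63.6
```

```bash
python3 go.py .5422 .1992 .29 -96
```

```text
t 12.18 pos [ 0.4858 -0.1236  0.2929] yaw_y 38.59 tilt [-0.001  0.001] F [-0.2 -1.1 -2.4] grip 63.6 0.614 q6 -61.4
shift mm in present tool axes [217.1 245.4   3. ] | turn deg [-1.000e-01 -0.000e+00  1.346e+02] | shift after turn [  22.3 -326.9    2.9]
```

servo_tool:
  moves:
    - [[31,35,0,0,0,0,40],[31,35,0,0,0,0,40],[31,35,0,0,0,0,40],[31,35,0,0,0,0,40],[31,35,0,0,0,0,40],[31,35,0,0,0,0,40],[31,35,0,0,0,0,40],[0,0,0,0,0,10.3,40],[0,0,0,0,0,10.3,40],[0,0,0,0,0,10.3,40],[0,0,0,0,0,10.3,40],[0,0,0,0,0,10.3,40]]

```text
time: 13.68
tool_pos: [0.541, 0.1983, 0.2899]
tool_rot: [-0.001, 0.784, 0.621, -0.003]
contact_force: [-0.6, -1.1, -2.4]
gripper_width: 0.608
grasp_force: 64.0
```

servo_tool:
  moves:
    - [[0,0,10,0,0,10.4,40],[0,0,10,0,0,10.4,40],[0,0,10,0,0,10.4,40],[0,0,10,0,0,10.4,40],[0,0,10,0,0,10.4,40],[0,0,10,0,0,10.4,40],[0,0,10,0,0,10.4,40],[0,0,10,0,0,10.3,40],[0,0,30,0,0,0,40],[0,0,0,0,0,0,40],[0,0,0,0,0,0,40]]

```text
time: 15.05
tool_pos: [0.5418, 0.1985, 0.1829]
tool_rot: [0.0, 0.999, -0.052, -0.001]
contact_force: [0.5, -0.2, -0.5]
gripper_width: 0.613
grasp_force: 64.0
```

```bash
python3 go.py .5422 .1992 .114 -96
cat > chk.py <<'E'
from meas import *
import sys
from plant import manip
z=.012+.147; up=float(sys.argv[1])
T=Cam(manip.grab_frame("top"));S=Cam(manip.grab_frame("scene"))
for x,y in((.5515,.2892),(.5422,.1992),(.5327,.1097)):
    for k,C in(("T",T),("S",S)):
        for zz in ([z] if up==0 else [z+up]):
            p=C.proj([x-.012,y,zz])[0]
            for a,e in white(C,int(p[0]),int(p[1]),18):
                P=C.plane(e,zz);P=P[np.argsort(-P[:,0])];d=P[1]-P[0]
                print(y,k,a,P[:,:2].round(4).tolist(),"len",np.linalg.norm(d).round(3),"yaw",np.degrees(np.arctan2(d[1],d[0])).round(1))
E
python3 chk.py 0
```

```text
t 15.05 pos [0.5418 0.1985 0.1829] yaw_y -96.01 tilt [-0.002 -0.   ] F [ 0.5 -0.2 -0.5] grip 64.0 0.613 q6 108.7
shift mm in present tool axes [ 0.5 -0.8 68.9] | turn deg [ 0.   0.1 -0. ] | shift after turn [ 0.3 -0.8 68.9]
0.2892 T 64 [[0.5521, 0.2892], [0.5348, 0.2905]] len 0.017 yaw 175.8
0.2892 S 47 [[0.5529, 0.2891], [0.5317, 0.2905]] len 0.021 yaw 176.3
```

servo_tool:
  moves:
    - [[0.5,-0.8,25,0,0,0,40],[0,0,25,0,0,0,40],[0,0,12,0,0,0,40],[0,0,6.5,0,0,0,40],[0,0,0,0,0,0,40],[0,0,0,0,0,0,70],[0,0,0,0,0,0,70],[0,0,0,0,0,0,70],[0,0,-10,0,0,0,70],[0,0,-30,0,0,0,70],[0,0,-60,0,0,0,85],[0,0,-60,0,0,0,85]]

```text
time: 16.65
tool_pos: [0.5426, 0.1992, 0.2775]
tool_rot: [0.0, 0.999, -0.052, -0.0]
contact_force: [1.0, -0.2, 0.3]
gripper_width: 0.999
grasp_force: 0.0
```

```bash
python3 go.py .608 -.2555 .28 -112; python3 chk.py 0
```

```text
t 16.65 pos [0.5426 0.1992 0.2775] yaw_y -96.02 tilt [-0. -0.] F [ 1.  -0.2  0.3] grip 0.0 0.999 q6 108.8
shift mm in present tool axes [112.7 445.4  -2.5] | turn deg [ 0.  0. 16.] | shift after turn [231.  397.1  -2.5]
0.2892 S 46 [[0.5529, 0.2881], [0.5314, 0.2924]] len 0.022 yaw 168.7
0.1992 S 51 [[0.5437, 0.2018], [0.5229, 0.2051]] len 0.021 yaw 170.9
```

servo_tool:
  moves:
    - [[12.5,49.5,0,0,0,0,85],[12.5,49.5,0,0,0,0,85],[12.5,49.5,0,0,0,0,85],[12.5,49.5,0,0,0,0,85],[12.5,49.5,0,0,0,0,85],[12.5,49.5,0,0,0,0,85],[12.5,49.5,0,0,0,0,85],[12.5,49.5,0,0,0,0,85],[12.5,49.5,0,0,0,0,85],[0,0,0,0,0,8,85],[0,0,0,0,0,8,85],[0,0,0,0,0,0,85]]

```text
time: 18.25
tool_pos: [0.6081, -0.2557, 0.2755]
tool_rot: [0.0, 0.982, -0.19, 0.0]
contact_force: [0.1, -0.2, 0.1]
gripper_width: 0.997
grasp_force: 0.0
```

```bash
python3 go.py .608 -.2555 .1035 -112
python3 - <<'E'
from meas import *
from plant import manip
W=Cam(manip.grab_frame("wrist"));T=Cam(manip.grab_frame("top"))
p=W.proj([.608,-.2555,.151])[0];print(p.round(1))
cv2.imwrite("pics/wrist4.png",W.im)
for a,e in white(W,int(p[0]),int(p[1]),45):
    d=np.diff(W.plane(e,.151),axis=0)[0];print(a,e.round(1).tolist(),np.linalg.norm(d).round(3),np.degrees(np.arctan2(d[1],d[0])).round(1))
montage([(T.im,(120,205,30)),(T.im,(190,205,30)),(T.im,(245,215,30))],"pics/m2.png")
E
```

```text
t 18.25 pos [ 0.6081 -0.2557  0.2755] yaw_y -111.94 tilt [ 0. -0.] F [ 0.1 -0.2  0.1] grip 0.0 0.997 q6 82.7
shift mm in present tool axes [-2.00e-01 -1.00e-01  1.72e+02] | turn deg [ 0.  -0.   0.1] | shift after turn [-2.00e-01 -1.00e-01  1.72e+02]
[317.9 236.1]
227 [[318.5, 192.0], [318.5, 209.0]] 0.013 158.1
21 [[347.1000061035156, 206.6999969482422], [352.1000061035156, 226.6999969482422]] 0.016 173.2
269 [[318.5, 208.0], [318.5, 234.0]] 0.02 158.1
```

View pics/wrist4.png

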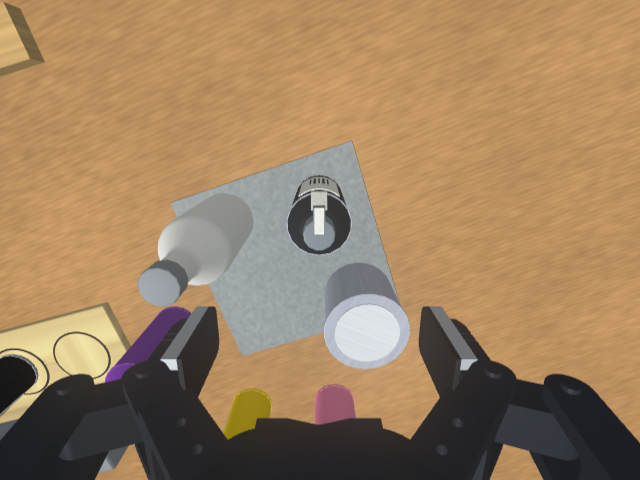

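View pics/m2.png

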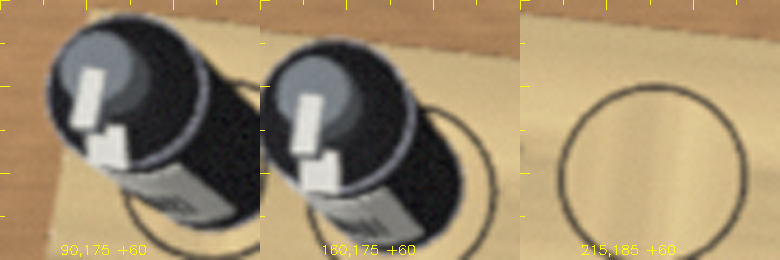

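The wrist view shows the last can centred, with its cap at (318,232) and the nozzle along tool x, yaw -22°. The top crops show both placed cans with labels and tabs facing the bar. Next I'll grip the last can.

servo_tool:
  moves:
    - [[0,0,40,0,0,0,85],[0,0,40,0,0,0,85],[0,0,40,0,0,0,85],[0,0,32,0,0,0,85],[0,0,20,0,0,0,85],[0,0,0,0,0,0,85],[0,0,0,0,0,0,40],[0,0,0,0,0,0,40],[0,0,0,0,0,0,40],[0,0,0,0,0,0,40],[0,0,0,0,0,0,40],[0,0,0,0,0,0,40]]

```text
time: 19.85
tool_pos: [0.6097, -0.2565, 0.1061]
tool_rot: [0.001, 0.982, -0.191, 0.002]
contact_force: [0.2, -0.1, 5.5]
gripper_width: 0.613
grasp_force: 63.7
```

servo_tool:
  moves:
    - [[0,0,-20,0,0,0,40],[0,0,-50,0,0,0,40],[0,0,-60,0,0,0,40],[0,0,-60,0,0,0,40],[0,0,-20,0,0,0,40],[0,0,0,0,0,0,40]]

```text
time: 20.6
tool_pos: [0.6084, -0.2556, 0.3146]
tool_rot: [0.0, 0.982, -0.191, 0.001]
contact_force: [0.4, -0.2, -3.0]
gripper_width: 0.612
grasp_force: 63.6
```

```bash
python3 go.py .5327 .1097 .31 84
```

```text
t 20.6 pos [ 0.6084 -0.2556  0.3146] yaw_y -112.01 tilt [ 0.002 -0.001] F [ 0.4 -0.2 -3. ] grip 63.6 0.612 q6 82.8
shift mm in present tool axes [-207.1 -310.3    4. ] | turn deg [ -0.2  -0.  164. ] | shift after turn [113.5 355.4   4.6]
```

servo_tool:
  moves:
    - [[-25.9,-38.8,0,0,0,0,40],[-25.9,-38.8,0,0,0,0,40],[-25.9,-38.8,0,0,0,0,40],[-25.9,-38.8,0,0,0,0,40],[-25.9,-38.8,0,0,0,0,40],[-25.9,-38.8,0,0,0,0,40],[-25.9,-38.8,0,0,0,0,40],[-25.9,-38.8,0,0,0,0,40],[0,0,0,0,0,-10,40],[0,0,0,0,0,-10,40],[0,0,0,0,0,-10,40],[0,0,0,0,0,-10,40]]

```text
time: 22.1
tool_pos: [0.5308, 0.1099, 0.3084]
tool_rot: [-0.0, 0.987, 0.159, -0.004]
contact_force: [1.6, 0.8, -2.3]
gripper_width: 0.611
grasp_force: 64.0
```

servo_tool:
  moves:
    - [[0,0,0,0,0,-10.4,40],[0,0,0,0,0,-10.4,40],[0,0,0,0,0,-10.4,40],[0,0,0,0,0,-10.4,40],[0,0,0,0,0,-10.4,40],[0,0,0,0,0,-10.4,40],[0,0,0,0,0,-10.4,40],[0,0,0,0,0,-10.4,40],[0,0,0,0,0,-10.4,40],[0,0,0,0,0,-10.4,40],[0,0,0,0,0,-10.4,40],[0,0,0,0,0,-10.4,40]]

```text
time: 23.6
tool_pos: [0.5308, 0.1098, 0.3083]
tool_rot: [-0.004, 0.316, 0.949, -0.001]
contact_force: [0.3, 0.3, -3.0]
gripper_width: 0.615
grasp_force: 64.0
```

servo_tool:
  moves:
    - [[0,0,20,0,0,-10.4,40],[0,0,20,0,0,-10.4,40],[0,0,20,0,0,-10.4,40],[0,0,40,0,0,0,40],[0,0,30,0,0,0,40],[0,0,0,0,0,0,40],[0,0,0,0,0,0,40]]

```text
time: 24.48
tool_pos: [0.532, 0.1099, 0.1826]
tool_rot: [-0.001, 0.052, 0.999, -0.0]
contact_force: [0.7, -0.5, -2.2]
gripper_width: 0.611
grasp_force: 64.1
```

```bash
python3 go.py .5327 .1097 .1142 84
```

```text
t 24.48 pos [0.532  0.1099 0.1826] yaw_y 83.98 tilt [-0.002 -0.   ] F [ 0.7 -0.5 -2.2] grip 64.1 0.611 q6 -80.2
shift mm in present tool axes [-0.8 -0.1 68.4] | turn deg [-0.  -0.1 -0. ] | shift after turn [-0.7 -0.1 68.4]
```

servo_tool:
  moves:
    - [[-0.8,0,25,0,0,0,40],[0,0,25,0,0,0,40],[0,0,12,0,0,0,40],[0,0,6.5,0,0,0,40],[0,0,0,0,0,0,40],[0,0,0,0,0,0,70],[0,0,0,0,0,0,70],[0,0,0,0,0,0,70],[0,0,-10,0,0,0,70],[0,0,-30,0,0,0,70],[0,0,-60,0,0,0,85],[0,0,-60,0,0,0,85]]

```text
time: 25.98
tool_pos: [0.5328, 0.1098, 0.277]
tool_rot: [0.0, 0.052, 0.999, 0.0]
contact_force: [0.3, 0.5, 0.6]
gripper_width: 0.993
grasp_force: 0.0
```

servo_tool:
  moves:
    - [[0,-45,-20,0,0,0,85],[0,-45,-10,0,0,0,85],[0,-45,0,0,0,0,85],[0,-45,0,0,0,0,85],[0,-45,0,0,0,0,85],[0,0,0,0,0,0,85],[0,0,0,0,0,0,85]]

```text
time: 26.85
tool_pos: [0.5097, -0.1137, 0.3054]
tool_rot: [0.0, 0.053, 0.999, 0.0]
contact_force: [-0.6, 0.1, 0.1]
gripper_width: 0.991
grasp_force: 0.0
```

```bash
python3 go.py 0.5 0 0.3 84; python3 chk.py 0;python3 - <<'E'
from meas import *
from plant import manip
T=Cam(manip.grab_frame("top"));S=Cam(manip.grab_frame("scene"));W=Cam(manip.grab_frame("wrist"))
a=cv2.resize(T.im[120:300,70:310],(480,360));b=cv2.resize(S.im[140:320,310:550],(480,360));b=cv2.resize(b,(320,240));w=cv2.resize(W.im,(320,240))
out=np.zeros((480,800,3),np.uint8);out[:360,:480]=a;out[:240,480:]=b;out[240:,480:]=w
cv2.imwrite("pics/final.png",out)
E
```

```text
t 26.85 pos [ 0.5097 -0.1137  0.3054] yaw_y 83.97 tilt [0.001 0.   ] F [-0.6  0.1  0.1] grip 0.0 0.991 q6 -104.7
shift mm in present tool axes [ 21.6 112.1   5.4] | turn deg [ 0.  0. -0.] | shift after turn [ 21.5 112.1   5.4]
0.2892 T 79 [[0.5531, 0.2891], [0.5321, 0.2907]] len 0.021 yaw 175.8
0.2892 T 86 [[0.5324, 0.2843], [0.5147, 0.2832]] len 0.018 yaw -176.4
0.2892 S 47 [[0.553, 0.2891], [0.5318, 0.29]] len 0.021 yaw 177.5
0.1992 T 83 [[0.5447, 0.2021], [0.5238, 0.2045]] len 0.021 yaw 173.5
0.1992 T 97 [[0.5234, 0.2015], [0.5055, 0.1986]] len 0.018 yaw -170.5
0.1992 S 51 [[0.5437, 0.2027], [0.5226, 0.2035]] len 0.021 yaw 177.6
0.1097 T 175 [[0.5336, 0.1139], [0.4967, 0.1129]] len 0.037 yaw -178.5
0.1097 S 55 [[0.5333, 0.1102], [0.5119, 0.1134]] len 0.022 yaw 171.6
```

View pics/final.png

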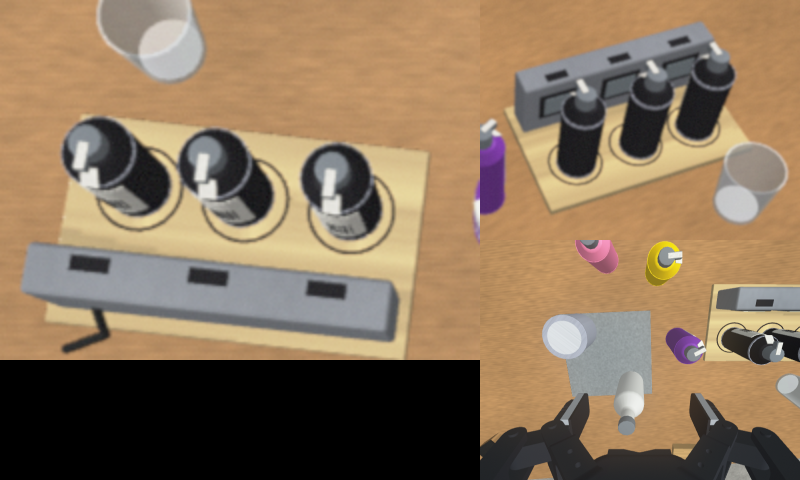

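The final view shows all three cans upright, each inside its ring with margin visible all round. Labels and nozzles face the bar, within about 3° of square. Bottle, tin and cup look undisturbed, and the arm is clear.

```bash
python3 -c "
from plant import manip
print(manip.job_done())"
```

```text
the job is handed in; nothing more can be done
None
```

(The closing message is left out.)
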